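# Prop open the meter case on the soldering bench

## Robot

A 6-joint arm with a two-finger parallel gripper is mounted at the origin on the work surface. World frame = base frame: x ahead of the robot, y to its left, z up, the work surface at z = 0. Lengths are in m, angles in rad, forces in N, time in s.
With the tool pointing down it reaches from about 0.35 to 0.975 m from the base axis. Payload 4.9 kg.
Tool frame: the origin (TCP) lies at the very end of the fingers, on their centre line; the grasp point (between the pads) lies 19 mm behind it; x points along the fingers, y is the direction in which the jaws open and shut, and the axes are right-handed (so a half turn about x gives the same grasp; the last joint's range is limited). The gripper opens to 85 mm and grips with 20 to 120 N. Pads are 22 mm wide; open, the fingers measure 114 mm over their backs; the gripper's body (76 mm by 85 mm) begins 54 mm behind the grasp point. The pads swing forward as they close: fully open they stand 13 mm farther back than shut.
Start: joints at [-1.302, 0.053, 1.613, -0, 1.476, -0.119], TCP at [0.236, -0.579, 0.206] pointing down, gripper open.
Joint ranges: [-3.01, 3.01], [-1.01, 2.22], [0.06, 2.58], [-1.02, 4.17], [0.09, 2.62], [-3.14, 3.14]. Speed limits (rad/s): [2.57, 2.57, 3.14, 3.14, 3.14, 3.14].

## Interface

Orientations are given as a rotation vector (axis times angle).
In Python, from station import ctrl, get_image, calibration, finish_job, search_frame, cut_out, mark_of gives the robot as it stands. The module is installed in compiled form; this text tells all that it offers.
- The arm moves only by the tool arm_command, never from a script. Its argument "plan" is a list that holds one entry, the list of rows, each a list of 7 numbers: the shift along the tool's x, y, z in m, then the turn, a rotation vector about the tool's x, y, z in degrees, then the finger opening in m, from 0 to 0.0854. A call has 1 to 20 rows; each row shifts and turns the pose as measured when the row begins, along the tool's axes as they then stand; what a row does not reach is not made up. A row lasts 1/12 s, in which the tool goes at most 41.7 mm and 7.16 degrees, less where a joint would pass 70% of its speed; a pose out of reach is approached as far as the arm can. A call with a gripper value outside its range is refused whole. The fingers move at their own pace and stop on an object; "squeeze" is the grip in N (left out, the last holds). Time passes only in rows, so rows that do not move let the fingers close. It gives the time, the measured TCP pose, the force and the opening at its end, in the units of the state.
- ctrl.get_obs(): the state, without advancing time (a new reading comes with each control period).
- get_image(name): name is "scene" or "top" or "wrist"; returns the picture (480x640x3 uint8, red, green, blue); there is no depth.
- calibration(name): a dict with "fx", "fy", "cx", "cy" (pixels), "k1" (the pictures are not rectified: a ray, as slopes to the right and down, at radius r is drawn at 1 + k1 r^2 times it, then the intrinsics apply), "cam_to_world" (4x4, takes a point from camera to world coordinates); the wrist camera has in their place "hand_eye" (4x4, takes a point from camera to tool coordinates, whose origin is the TCP and whose axes are the tool frame's). Camera axes: x right, y down, z forward; pixel columns grow to the right and rows downward; lengths in m; the calibration is good to about 2 mm. A picture is of the moment at which its call begins: read the wrist's pose just before it. calibration takes no time and is no camera call.
- finish_job(): hands the job in, once; it reports no verdict.
Trained networks look in the newest picture that a camera, given by its name, has taken for a name from the list of things; names that differ only in an ending like _2 or _b are one class to them, and where a whole thing is asked for, a point or a joint stands for the part that bears it (a point fixed in the world has none). Each returns a list of dicts, best first, with "conf" (0 to 1); they miss things now and then, are a little off and sometimes report something else, mostly with a low value. They report only what shows in the picture. A call takes as long as a camera call.
- search_frame(camera, thing): "at" ([x, y, z] in m, in the coordinates of the camera as it stood for that picture, good to about 4 mm: the middle of the surface that is visible of it).
- cut_out(camera, thing): "mask" (480x640 bool, what is visible of it).
- mark_of(camera, thing): "at" ([x, y, z] in m, in the coordinates of the camera as it stood for that picture, good to about 4 mm: a listed point, or the origin of a listed thing).
The state is a dict: "t": time; "q": joint angles; "dq": joint speeds; "effort": joint torques, N m; "tool_pos": TCP position; "tool_rot": TCP orientation; "contact_force": force on the tool from outside, world axes, zero at the start; "wrist_torque": the same for the moment, N m; "opening": finger opening in m.
Only numpy, scipy, OpenCV 4.12 (cv2) and the standard library are available. Lean on these libraries where they do the work, as an engineer would, in place of code of your own. Each camera call takes 0.05 s, during which the arm holds its last target. There are 200 camera calls.

## Task

Open the larger grey meter case, the one with a steel bar handle on the front edge of its lid and a folding steel stay on its left side (seen from the robot): raise the lid by its bar as good as all the way up, then push the stay's elbow, by its sticking-out pin, back past straight until it locks against its stop, so that the lid stands open by itself. Leave the smaller case shut and do not knock away the jar or the circuit board.

Things in the scene. Friction and masses are not known exactly. Their poses are not given: they have to be found in the camera images.
- case: Larger case, grey plastic, 170 x 200 x 90 mm (x, y, z), fixed to the bench, turned up to 12 degrees. Origin: centre of its underside. Its frame: +x away from the robot to the hinge side, +y left seen from the robot, z up. Lid: slab 170 x 200 x 12 mm, swings up from the robot's side about a hinge along y at (85, 0, 90) mm. Outside the left wall: folding stay of two steel links, 70 and 84 mm.
- lid_bar (a point): Middle of the lid's handle, a round steel bar 10 mm thick along case y, 90 mm clear between two arms that hold it 45 mm in front of the lid's front edge (40 mm gap to the case). Lid shut: at (-130, 0, 96) mm in the case frame. It swings on a circle of 215 mm about the hinge, up to about (47, 0, 302), and may turn in the fingers. Lifting takes 2 to 3 N.
- stay_pin (a point): Point to push on the stay's elbow pin, a level steel rod 12 mm thick that sticks out left from case y = 104 to 159 mm (point at y = 140). Case x, z in mm: lid shut -15, 22; lid at 1.2 rad 3, 146; straight 43, 147; locked 50, 145. Push along case +x (away from the robot) with 3 to 6 N. The raised lid leans over behind it: keep the gripper's body to the robot's side or left.
- lid (a joint): Angle of the larger case's lid, rad: 0 shut, 1.38 the highest, which the straight stay allows, 1.36 when locked. Unlocked and let go above about 1.2 the stiff joints just hold it up; lower down it falls shut. It starts at 0.
- stay (a joint): Angle of the stay's elbow, rad: 0 folded (lid shut), 1.3 with the lid at 1.2, 2.04 straight, 2.26 locked against its stop past straight. Raising the lid alone brings it at most to about straight (2.1), not to the lock.
- small_lid (a joint): Angle of the lid of the smaller case, 0 shut, growing as it opens. That case is grey too, 120 x 140 x 70 mm, with a small plastic lip and no bar and no stay; it stands on the other side of the bench from the larger case (they swap sides). To be left shut.
- jar: Bystander: clear jar of small parts with a black cap, 44 mm across, 60 mm tall, standing between the cases; origin: centre of its underside.
- board: Bystander: green circuit board, 70 x 35 x 6 mm, lying on the mat towards the robot; origin: centre of its underside.

How it is judged:
At the end, for the whole second after the job is handed in: The larger case's lid stands open at more than 1.25 rad and still, its stay's elbow more than 0.11 rad past straight (joint stay above 2.15; the stop is at 2.26); the smaller case is shut (under 0.15 rad); jar and board are each within 40 mm of where they began (value of joint lid above 1.25 rad and value of joint stay above 2.15 rad and velocity of joint lid between -0.1 and 0.1 rad/s and value of joint small_lid below 0.15 rad and distance of each of jar, board from where it was at the start of the episode below 0.04 m); the robot touches nothing.
It fails at once if the smaller case's lid was opened (0.3 rad or more) (value of joint small_lid above 0.3 rad).
It fails at once if the jar was knocked over (angle between jar's own z axis and vertical above 0.7 rad).
It also fails if it takes over 51 s, if anything falls off the work surface, if the arm or the gripper's body presses on something with over 40 N, if the wrist force passes 120 N, or if a joint passes its speed limit or range.

## Working session

There is one attempt and no reset: what is moved stays moved. The work goes in short steps, Python scripts to look and compute and a tool call to move; the robot and the scene stay as the last step left them, time stands still between calls to the robot, and variables do not carry over. Pictures are saved under pics/ and viewed, about 8 in all and at most 12, crops included, and the job is handed in when it is done.

Besides the shell and the picture viewer there is one more tool, called after "Request:" by a JSON object that holds its "name" and its "arguments". arm_command: Moves the arm, as the interface text tells. Its arguments: {"type":"object","properties":{"plan":{"type":"array","items":{"type":"array","items":{"type":"array","items":{"type":"number"}}}},"squeeze":{"type":"number"}},"required":["plan"]}

```bash
mkdir -p pics; cat > h.py <<'E'
import numpy as np, cv2
from station import *
from scipy.spatial.transform import Rotation as R
np.set_printoptions(precision=4,suppress=True)
def T(cam):
    c=calibration(cam)
    if 'cam_to_world' in c: return np.array(c['cam_to_world'])
    o=ctrl.get_obs(); M=np.eye(4); M[:3,:3]=R.from_rotvec(o['tool_rot']).as_matrix(); M[:3,3]=o['tool_pos']
    return M@np.array(c['hand_eye'])
def w(M,p): return (M@np.append(p,1))[:3]
def snap(cam,fn=None):
    M=T(cam); im=get_image(cam)
    if fn: cv2.imwrite('pics/'+fn,im[:,:,::-1])
    return M,im
def proj(cam,M,p):
    c=calibration(cam); q=np.linalg.inv(M)@np.append(p,1); s=q[:2]/q[2]; s=s*(1+c['k1']*(s@s))
    return np.array([c['fx']*s[0]+c['cx'],c['fy']*s[1]+c['cy']])
def st():
    o=ctrl.get_obs(); print('t',o['t'],'pos',np.array(o['tool_pos']),'q',np.array(o['q']),'F',np.array(o['contact_force']),'op',o['opening']); print(R.from_rotvec(o['tool_rot']).as_matrix()); return o
E
python3 - <<'E'
from h import *
st()
for cam in ('scene','top'):
    M,im=snap(cam,cam+'0.png')
    for n in ('case','lid_bar','stay_pin','jar','board'):
        for d in mark_of(cam,n)[:2]: print(cam,n,round(d['conf'],2),w(M,d['at']),proj(cam,M,w(M,d['at'])))
E
cd pics; python3 -c "
import cv2,numpy as np
a=cv2.imread('scene0.png');b=cv2.imread('top0.png');cv2.imwrite('both.png',cv2.resize(np.vstack([a,b]),(450,600))) "
```

```text
t 0.0 pos [ 0.2361 -0.5779  0.205 ] q [-1.302   0.0534  1.6143 -0.      1.476  -0.119 ] F [-1.4164 -0.6386 -0.1692] op 0.08547878218019697
[[-0.0006  0.3781 -0.9257]
 [ 0.002  -0.9257 -0.3781]
 [-1.     -0.002  -0.0002]]
scene case 0.98 [ 0.5532 -0.1669 -0.0024] [197.9378 276.1787]
scene lid_bar 0.78 [ 0.4197 -0.1602  0.0954] [211.246  187.0573]
scene stay_pin 0.75 [ 0.5482 -0.0277  0.0234] [273.479  270.6744]
scene jar 0.7 [ 0.6391  0.0365 -0.0012] [303.5012 323.875 ]
scene board 0.97 [0.4056 0.0051 0.0025] [302.4892 223.8672]
top case 0.76 [ 0.5527 -0.1648  0.0009] [429.7242 236.7304]
top lid_bar 0.84 [ 0.421  -0.1546  0.0987] [440.5696 302.8086]
top stay_pin 0.65 [ 0.5462 -0.0252  0.0226] [358.323  237.6026]
top jar 0.74 [ 0.6415  0.0367 -0.005 ] [324.5354 192.0842]
top board 0.87 [0.4053 0.0136 0.0004] [337.173 314.508]
```

View pics/scene0.png

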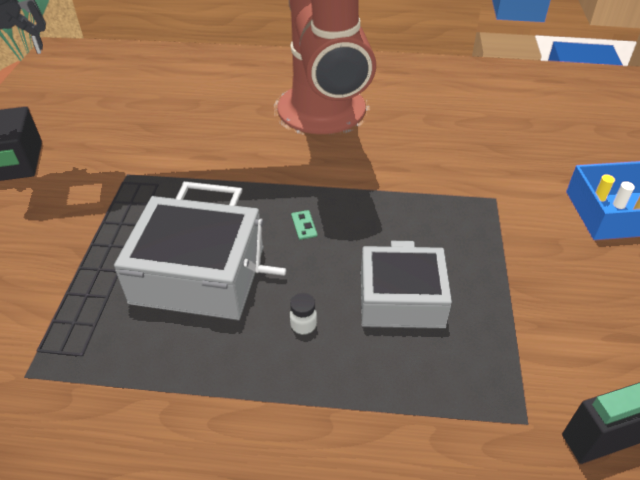

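View pics/top0.png

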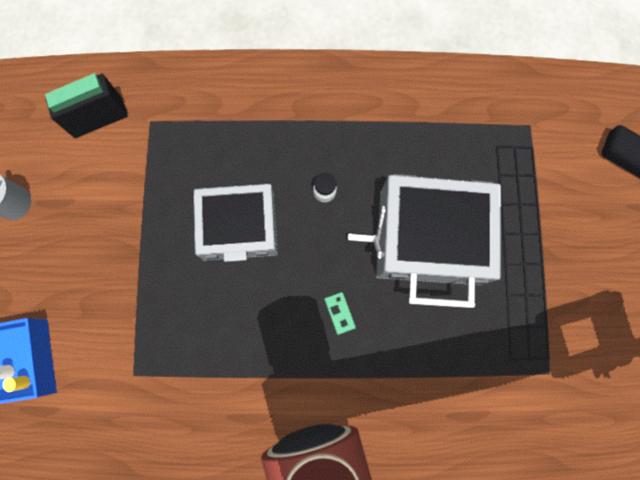

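Request:
{"name": "arm_command", "arguments": {"plan": [[[0,0,0,-7.1,0,0,0.05],[0,0,0,-7.1,0,0,0.05],[0,0,0,-7.1,0,0,0.05],[0,0,0,-7.1,0,0,0.05],[0,0,0,-7.1,0,0,0.05],[0,0,0,-7.1,0,0,0.05],[0,0,0,-7.1,0,0,0.05],[0,0,0,-7.1,0,0,0.05],[0,0,0,-7.1,0,0,0.05],[0,0,0,0,0,0,0.05]]], "squeeze": 40}}

```text
t: 1.43
tool_pos: [0.2364, -0.5788, 0.2067]
tool_rot: [1.246, 1.184, -1.247]
contact_force: [-0.4, 0.2, 0.0]
opening: 0.0503
```

Request:
{"name": "arm_command", "arguments": {"plan": [[[0,0.013,-0.036,0,0,0,0.05],[0,0.013,-0.036,0,0,0,0.05],[0,0.013,-0.036,0,0,0,0.05],[0,0.013,-0.036,0,0,0,0.05],[0,0.013,-0.036,0,0,0,0.05],[0,0.013,-0.036,0,0,0,0.05],[0,0.013,-0.036,0,0,0,0.05],[0,0.013,-0.036,0,0,0,0.05],[0,0.013,-0.036,0,0,0,0.05],[0,0.013,-0.036,0,0,0,0.05],[0,0.013,-0.036,0,0,0,0.05],[0,0,0,0,0,0,0.05]]]}}

```text
t: 2.43
tool_pos: [0.4116, -0.1793, 0.2061]
tool_rot: [1.283, 1.155, -1.279]
contact_force: [-0.0, -0.9, 0.5]
opening: 0.0503
```

```bash
python3 - <<'E'
from h import *
st()
M,im=snap('wrist','w1.png')
for n in ('lid_bar','case'):
    for d in mark_of('wrist',n)[:2]: print(n,round(d['conf'],2),w(M,d['at']),proj('wrist',M,w(M,d['at'])))
o=st()
E
```

```text
t 2.4333 pos [ 0.4116 -0.1793  0.2061] q [-0.5773 -0.3961  2.008   0.0007  1.5237 -0.4781] F [-0.0421 -0.8898  0.4972] op 0.05029823205507801
[[ 0.0054  0.9951 -0.0991]
 [-0.0026 -0.099  -0.9951]
 [-1.      0.0056  0.0021]]
lid_bar 0.78 [ 0.423  -0.1535  0.0957] [330.624  194.3322]
case 0.79 [ 0.5527 -0.1666 -0.0003] [455.7774 178.1124]
t 2.5833 pos [ 0.4098 -0.1845  0.206 ] q [-0.587  -0.3944  2.0069 -0.0026  1.523  -0.4832] F [ 0.1477 -0.2822 -0.4542] op 0.05009427972551368
[[ 0.0036  0.9946 -0.1035]
 [-0.0055 -0.1035 -0.9946]
 [-1.      0.0041  0.0051]]
```

View pics/w1.png

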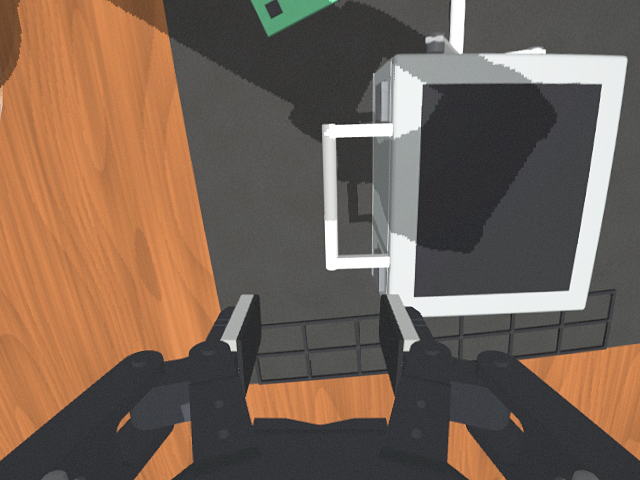

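Request:
{"name": "arm_command", "arguments": {"plan": [[[0.02,0.003,-0.01,-2,0,0,0.034],[0.02,0.003,-0.01,0,0,0,0.034],[0.02,0.003,-0.01,0,0,0,0.034],[0,0,0,0,0,0,0.034],[0,0,0,0,0,0,0.034]]]}}

```text
t: 3.0
tool_pos: [0.4207, -0.1639, 0.1463]
tool_rot: [1.267, 1.155, -1.273]
contact_force: [0.1, -0.2, 0.5]
opening: 0.0338
```

```bash
python3 - <<'E'
from h import *
M,im=snap('wrist','w2.png')
for n in ('lid_bar',):
    for d in mark_of('wrist',n)[:2]: print(n,round(d['conf'],2),w(M,d['at']))
st()
E
```

```text
lid_bar 0.79 [ 0.4234 -0.1534  0.0955]
t 3.1 pos [ 0.4209 -0.1639  0.1467] q [-0.5321 -0.349   2.0725 -0.0062  1.4068 -0.4451] F [ 0.0689 -0.0259  0.021 ] op 0.03394397986405895
[[ 0.0066  0.9963 -0.086 ]
 [-0.011  -0.0859 -0.9962]
 [-0.9999  0.0075  0.0104]]
```

Request:
{"name": "arm_command", "arguments": {"plan": [[[0.0175,0.001,-0.004,-1,0,0,0.034],[0.0175,0,-0.005,0,0,0,0.034],[0.0175,0,0,0,0,0,0.034],[0.0175,0,0,0,0,0,0.034],[0,0,0,0,0,0,0.034],[0,0,0,0,0,0,0.034]]]}}

```text
t: 3.6
tool_pos: [0.4283, -0.1652, 0.0855]
tool_rot: [1.262, 1.139, -1.26]
contact_force: [0.4, -0.3, 0.0]
opening: 0.0341
```

Request:
{"name": "arm_command", "arguments": {"plan": [[[0,0,0,0,0,0,0],[0,0,0,0,0,0,0],[0,0,0,0,0,0,0],[0,0,0,0,0,0,0],[0,0,0,0,0,0,0],[0,0,0,0,0,0,0]]], "squeeze": 40}}

```text
t: 4.1
tool_pos: [0.4318, -0.1688, 0.0931]
tool_rot: [1.264, 1.127, -1.257]
contact_force: [0.5, 1.3, -1.2]
opening: -0.0003
```

```bash
python3 - <<'E'
from h import *
M,im=snap('wrist','w3.png')
for n in ('lid_bar',):
    for d in mark_of('wrist',n)[:2]: print(n,round(d['conf'],2),w(M,d['at']))
st()
E
```

```text
lid_bar 0.86 [ 0.4221 -0.1548  0.0997]
t 4.2 pos [ 0.4317 -0.1687  0.0928] q [-0.5279 -0.2819  2.1147 -0.0084  1.2687 -0.4446] F [-0.007   0.3118  0.5754] op -0.00011406568771983397
[[ 0.0306  0.9962 -0.0813]
 [-0.0271 -0.0804 -0.9964]
 [-0.9992  0.0327  0.0246]]
```

View pics/w3.png

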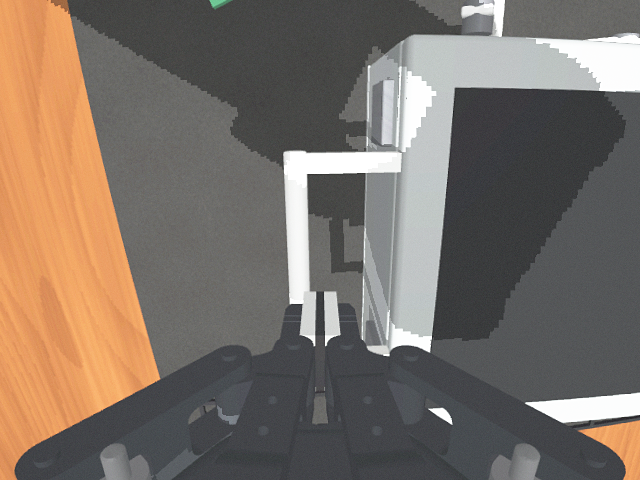

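```bash
cat >> h.py <<'E'
CY=np.radians(-4.0); CO=np.array([.553,-.1663,0.])
RC=R.from_euler('z',CY).as_matrix()
def cw(p): return CO+RC@np.array(p)   # case (m) -> world
def rot(pitch,yjaw=None): # tool pointing in case xz-plane, pitch from down toward +x (deg), jaws along in-plane
    a=np.radians(pitch); x=np.array([np.sin(a),0,-np.cos(a)]); y=np.array([np.cos(a),0,np.sin(a)])
    return RC@np.stack([x,y,np.cross(x,y)],1)
def delta(p,Rt):
    o=ctrl.get_obs(); R0=R.from_rotvec(o['tool_rot']).as_matrix()
    print('shift mm',1e3*R0.T@(np.array(p)-o['tool_pos']),'turn deg',np.degrees(R.from_matrix(R0.T@Rt).as_rotvec()),'pos',np.array(o['tool_pos']),'case',1e3*RC.T@(np.array(o['tool_pos'])-CO),'F',np.array(o['contact_force']),'op',o['opening'],'t',o['t'])
E
echo
```

Request:
{"name": "arm_command", "arguments": {"plan": [[[-0.02,0,0,0,0.7,-1,0],[-0.02,0,0,0,0.7,-1,0],[0,0,0,0,0,0,0.034],[0,0,0,0,0,0,0.034],[0,0,0,0,0,0,0.034]]]}}

```text
t: 4.62
tool_pos: [0.4294, -0.1666, 0.1315]
tool_rot: [1.267, 1.177, -1.272]
contact_force: [0.1, 0.2, 0.4]
opening: 0.0335
```

```bash
python3 - <<'E'
from h import *
print(cw([-.13,0,.096]))
delta([.4225,-.157,.13],rot(0))
E
```

```text
[ 0.4233 -0.1572  0.096 ]
shift mm [ 1.6059 -7.6213 -9.0583] turn deg [-0.5995 -0.127   0.379 ] pos [ 0.4294 -0.1666  0.1315] case [-123.2943   -8.967   131.5356] F [0.0681 0.1782 0.3955] op 0.03351650958864366 t 4.6167
```

Request:
{"name": "arm_command", "arguments": {"plan": [[[0.005,-0.007,-0.009,0,0,0,0.034],[0.018,0,0,0,0,0,0.034],[0.018,0,0,0,0,0,0.034],[0.018,0,0,0,0,0,0.034],[0,0,0,0,0,0,0.034]]]}}

```text
t: 5.03
tool_pos: [0.4205, -0.1552, 0.0664]
tool_rot: [1.266, 1.178, -1.273]
contact_force: [-1.0, -0.0, -0.4]
opening: 0.0339
```

```bash
python3 - <<'E'
from h import *
delta([.423,-.157,.073],rot(0))
E
```

```text
shift mm [-6.6739  2.6188  1.5517] turn deg [-0.5838 -0.1527  0.4717] pos [ 0.4205 -0.1552  0.0664] case [-132.9897    1.8054   66.352 ] F [-0.9861 -0.0492 -0.3705] op 0.03389449055799008 t 5.0333
```

Request:
{"name": "arm_command", "arguments": {"plan": [[[-0.006,0.002,0,0,0,0,0.034],[0,0,0,0,0,0,0],[0,0,0,0,0,0,0],[0,0,0,0,0,0,0],[0,0,0,0,0,0,0],[0,0,0,0,0,0,0]]]}}

```text
t: 5.53
tool_pos: [0.4226, -0.1545, 0.073]
tool_rot: [1.267, 1.18, -1.271]
contact_force: [-0.2, 0.2, -3.2]
opening: 0.0072
```

```bash
python3 - <<'E'
from h import *
delta([.423,-.157,.077],rot(0))
# arc rows: from lid angle 0 to 1.37, tool stays down
h=np.array([.085,.09]); r=np.hypot(.215,.006); 
a=np.linspace(0,1.38,24); p=np.stack([.085-.215*np.cos(a)+.006*np.sin(a), .09+.215*np.sin(a)+.006*np.cos(a)],1)
print((1e3*np.diff(p,axis=0)).round(1).tolist(), p[-1])
E
```

```text
shift mm [-3.9903  0.5751  2.4623] turn deg [-0.5435 -0.2328  0.4654] pos [ 0.4226 -0.1545  0.073 ] case [-130.9161    2.693    73.0245] F [-0.1848  0.2331 -3.1502] op 0.007239524025630712 t 5.5333
[[0.7, 12.9], [1.5, 12.8], [2.3, 12.7], [3.0, 12.5], [3.8, 12.3], [4.5, 12.1], [5.2, 11.8], [5.9, 11.5], [6.6, 11.1], [7.3, 10.7], [7.9, 10.2], [8.5, 9.7], [9.1, 9.2], [9.6, 8.6], [10.1, 8.0], [10.6, 7.4], [11.0, 6.8], [11.4, 6.1], [11.7, 5.4], [12.0, 4.7], [12.3, 4.0], [12.5, 3.2], [12.7, 2.5]] [0.0501 0.3022]
```

Request:
{"name": "arm_command", "arguments": {"plan": [[[-0.013,0.001,0,0,0,0,0],[-0.013,0.001,0,0,0,0,0],[-0.013,0.002,0,0,0,0,0],[-0.0125,0.003,0,0,0,0,0]]]}}

```text
t: 5.87
tool_pos: [0.4307, -0.155, 0.1253]
tool_rot: [1.269, 1.178, -1.269]
contact_force: [4.9, -1.2, -4.2]
opening: 0.0069
```

```bash
python3 - <<'E'
from h import *
delta([.423,-.157,.077],rot(0))
snap('scene','s2.png')
E
```

```text
shift mm [48.3678 -7.2663  2.8317] turn deg [-0.5641 -0.2654  0.3099] pos [ 0.4307 -0.155   0.1253] case [-122.7778    2.7437  125.3401] F [ 4.9391 -1.1638 -4.1985] op 0.006914983853514345 t 5.8667
```

View pics/s2.png

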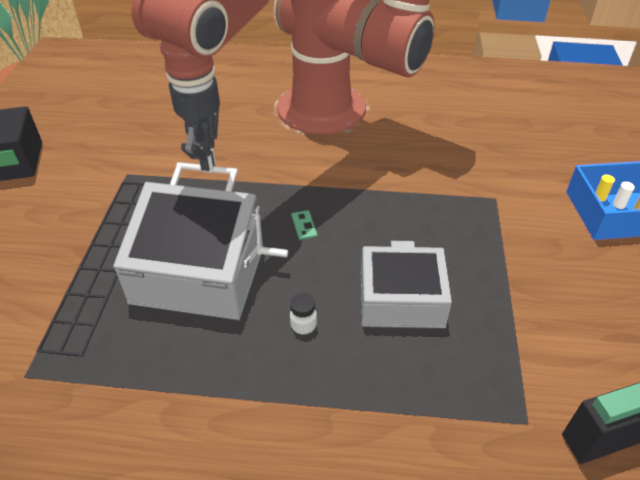

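Request:
{"name": "arm_command", "arguments": {"plan": [[[-0.0123,0.004,0,0,0,0,0],[-0.012,0.0045,0,0,0,0,0],[-0.012,0.005,0,0,0,0,0],[-0.0115,0.006,0,0,0,0,0],[-0.011,0.0065,0,0,0,0,0],[-0.0107,0.007,0,0,0,0,0],[-0.01,0.008,0,0,0,0,0],[-0.0097,0.0085,0,0,0,0,0]]]}}

```text
t: 6.58
tool_pos: [0.4832, -0.1611, 0.2277]
tool_rot: [1.266, 1.173, -1.272]
contact_force: [-0.7, 0.7, -0.2]
opening: -0.0002
```

```bash
python3 - <<'E'
from h import *
delta([.423,-.157,.077],rot(0))
o=ctrl.get_obs(); p=RC.T@(np.array(o['tool_pos'])-CO); print('r',np.hypot(p[0]-.085,p[2]+.021-.09),'ang',np.arctan2(p[2]+.021-.09,.085-p[0])-.028)
E
```

```text
shift mm [151.0467 -59.6019   0.7052] turn deg [-0.6292  0.0367  0.2892] pos [ 0.4832 -0.1611  0.2277] case [-69.964    0.352  227.7437] F [-0.7139  0.674  -0.2034] op -0.00017206660524468823 t 6.5833
r 0.22184091976036482 ang 0.7694462038870865
```

Request:
{"name": "arm_command", "arguments": {"plan": [[[0,0,0,0,0,0,0.034],[0,0,0,0,0,0,0.034],[0,0,0,0,0,0,0.034],[0,0,0,0,0,0,0.034]]]}}

```text
t: 6.92
tool_pos: [0.4847, -0.1626, 0.2329]
tool_rot: [1.264, 1.168, -1.273]
contact_force: [0.4, 0.2, -1.1]
opening: 0.034
```

```bash
python3 - <<'E'
from h import *
delta(cw([-.13,0,.14]),rot(0))
A=snap('scene')
for d in mark_of('scene','lid_bar')[:2]: print(round(d['conf'],2),w(A[0],d['at']))
B=snap('wrist')
for d in mark_of('wrist','lid_bar')[:2]: print(round(d['conf'],2),w(B[0],d['at']))
# project TCP and grasp point into wrist
H=np.array(calibration('wrist')['hand_eye'])
im=np.hstack([A[1],B[1]])
print(proj('wrist',H,[0,0,0]),proj('wrist',H,[-.019,0,0]))
cv2.imwrite('pics/p4.png',cv2.resize(im,(800,300))[:,:,::-1])
E
```

```text
shift mm [ 93.015  -61.3498  -0.8924] turn deg [-0.6302  0.279   0.1508] pos [ 0.4847 -0.1626  0.2329] case [-68.4166  -1.1159 232.8581] F [ 0.426   0.1944 -1.0735] op 0.034009525434606044 t 6.9167
0.95 [ 0.4225 -0.1601  0.095 ]
0.81 [ 0.4243 -0.1533  0.0984]
[319.802  287.8187] [319.8076 305.5288]
```

View pics/p4.png

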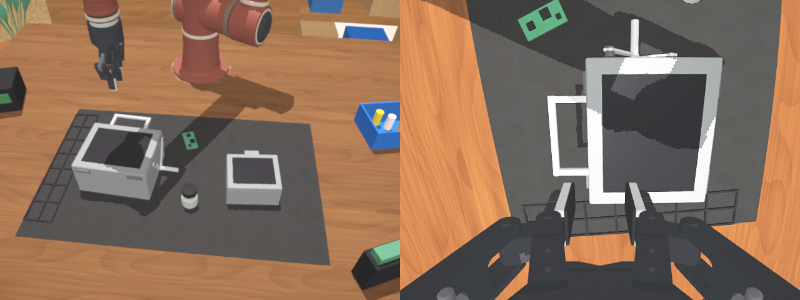

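Request:
{"name": "arm_command", "arguments": {"plan": [[[0,-0.018,0,0,0,0,0.034],[0.015,-0.018,0,0,0,0,0.034],[0.03,-0.012,0,0,0,0,0.034],[0.025,-0.004,0,0,0,0,0.034],[0.005,0,0,0,0,0,0.034],[0,0,0,0,0,0,0.034]]]}}

```text
t: 7.62
tool_pos: [0.4301, -0.1585, 0.1551]
tool_rot: [1.264, 1.168, -1.273]
contact_force: [0.2, 0.7, -0.4]
opening: 0.0338
```

```bash
python3 - <<'E'
from h import *
delta(cw([-.13,0.002,.065]),rot(0))
E
```

```text
shift mm [90.089  -6.6579 -3.2247] turn deg [-0.6376  0.2997  0.1186] pos [ 0.4301 -0.1585  0.1551] case [-123.1893   -0.8285  155.0909] F [ 0.1539  0.6645 -0.3866] op 0.03383537157963456 t 7.6167
```

Request:
{"name": "arm_command", "arguments": {"plan": [[[0.01,-0.0065,-0.003,0,0,0,0.034],[0.02,0,0,0,0,0,0.034],[0.02,0,0,0,0,0,0.034],[0.02,0,0,0,0,0,0.034],[0.01,0,0,0,0,0,0.034],[0,0,0,0,0,0,0.034]]]}}

```text
t: 8.12
tool_pos: [0.4296, -0.158, 0.0808]
tool_rot: [1.264, 1.157, -1.267]
contact_force: [-0.2, 0.8, -0.9]
opening: 0.0342
```

```bash
python3 - <<'E'
from h import *
delta(cw([-.13,0.002,.065]),rot(0))
E
```

```text
shift mm [15.6858 -6.4423 -2.4512] turn deg [-0.6028  0.5681 -0.4738] pos [ 0.4296 -0.158   0.0808] case [-123.7131   -0.3622   80.7623] F [-0.167   0.7667 -0.9247] op 0.03423774862759952 t 8.1167
```

Request:
{"name": "arm_command", "arguments": {"plan": [[[0.008,-0.006,-0.002,0,0,0,0.034],[0.009,0,0,0,0,0,0.034],[0,0,0,0,0,0,0.034]]]}}

```text
t: 8.37
tool_pos: [0.426, -0.1567, 0.066]
tool_rot: [1.264, 1.152, -1.265]
contact_force: [-0.6, -0.4, -0.3]
opening: 0.0339
```

```bash
python3 - <<'E'
from h import *
delta(cw([-.13,0.002,.065]),rot(0))
E
```

```text
shift mm [ 0.9161 -2.6187 -1.3119] turn deg [-0.5848  0.6795 -0.7194] pos [ 0.426  -0.1567  0.066 ] case [-127.4066    0.6727   65.9645] F [-0.5552 -0.4161 -0.3259] op 0.033931998595281496 t 8.3667
```

Request:
{"name": "arm_command", "arguments": {"plan": [[[0.003,-0.002,0,0,0,0,0],[0,0,0,0,0,0,0],[0,0,0,0,0,0,0],[0,0,0,0,0,0,0],[0,0,0,0,0,0,0]]], "squeeze": 80}}

```text
t: 8.78
tool_pos: [0.423, -0.1567, 0.0638]
tool_rot: [1.262, 1.154, -1.266]
contact_force: [0.3, 0.4, -1.4]
opening: 0.0066
```

```bash
python3 - <<'E'
from h import *
delta(cw([-.13,0.002,.065]),rot(0))
E
```

```text
shift mm [-1.1952  0.3925 -1.5125] turn deg [-0.5203  0.7104 -0.5857] pos [ 0.423  -0.1567  0.0638] case [-130.3941    0.4764   63.8196] F [ 0.3458  0.3777 -1.3853] op 0.0065846490764981435 t 8.7833
```

Request:
{"name": "arm_command", "arguments": {"plan": [[[-0.01,0,0,0,0,0,0],[-0.01,0.001,0,0,0,0,0],[-0.01,0.001,0,0,0,0,0],[-0.01,0.002,0,0,0,0,0],[-0.01,0.0025,0,0,0,0,0],[-0.01,0.003,0,0,0,0,0]]]}}

```text
t: 9.28
tool_pos: [0.4337, -0.1574, 0.1264]
tool_rot: [1.263, 1.148, -1.262]
contact_force: [5.1, -1.4, -5.7]
opening: 0.007
```

```bash
cat >> h.py <<'E'
def arc(off):
    o=ctrl.get_obs(); R0=R.from_rotvec(o['tool_rot']).as_matrix(); b=np.array(o['tool_pos'])-off*R0[:,0]
    p=RC.T@(b-CO); dx,dz=.085-p[0],p[2]-.09; print('bar',1e3*p,'r',np.hypot(dx,dz),'lid',np.arctan2(dz,dx)-.028,'F',np.array(o['contact_force']),'op',o['opening'],'t',o['t'])
    print('pitch',np.degrees(np.arctan2((RC.T@R0[:,0])[0],-R0[2,0])))
E
python3 -c "
from h import *
arc(.032)"
```

```text
bar [-120.0973    0.9862  158.4096] r 0.2162054137056257 lid 0.2939429830745336 F [ 5.0592 -1.3522 -5.6835] op 0.006972993541691343 t 9.2833
pitch 0.9175581233778265
```

Request:
{"name": "arm_command", "arguments": {"plan": [[[-0.009,0.0045,0,0,0,0,0],[-0.009,0.004,0,0,0,0,0],[-0.009,0.0045,0,0,0,0,0],[-0.009,0.005,0,0,0,0,0]]]}}

```text
t: 9.62
tool_pos: [0.4508, -0.1587, 0.166]
tool_rot: [1.26, 1.151, -1.267]
contact_force: [1.4, -2.6, -5.8]
opening: 0.0063
```

```bash
python3 -c "
from h import *
arc(.032)"
```

```text
bar [-102.859     0.945   197.9895] r 0.21668578295490712 lid 0.493716377639429 F [ 1.382  -2.6208 -5.813 ] op 0.006336907403173812 t 9.6167
pitch 0.6248465459666332
```

Request:
{"name": "arm_command", "arguments": {"plan": [[[-0.0085,0.006,0,0,0,0,0],[-0.008,0.006,0,0,0,0,0],[-0.008,0.0065,0,0,0,0,0],[-0.0075,0.007,0,0,0,0,0]]], "squeeze": 110}}

```text
t: 9.95
tool_pos: [0.4746, -0.1601, 0.2014]
tool_rot: [1.255, 1.16, -1.275]
contact_force: [-5.5, -1.1, 3.6]
opening: 0.0051
```

```bash
python3 -c "
from h import *
arc(.032)"
```

```text
bar [-78.6118   1.1849 233.3645] r 0.21753667650397868 lid 0.6915361060347295 F [-5.4604 -1.085   3.5843] op 0.005136165836629774 t 9.95
pitch -0.04598831517449837
```

```bash
python3 -c "
from h import *
M,im=snap('wrist'); A,im2=snap('scene')
cv2.imwrite('pics/p7.png',np.hstack([im[180:460,150:490],cv2.resize(im2[60:340,80:380],(300,280))])[:,:,::-1])
for d in mark_of('scene','lid_bar')[:2]: print(d['conf'],1e3*RC.T@(w(A,d['at'])-CO))
arc(.032)"
```

```text
0.86 [-78.3627  -0.902  232.1142]
bar [-77.3268   1.1702 234.8775] r 0.21757633070583213 lid 0.7006589178239981 F [-5.6035  1.3406  5.5458] op 0.005269407519935293 t 10.1
pitch 0.1960743313148918
```

View pics/p7.png

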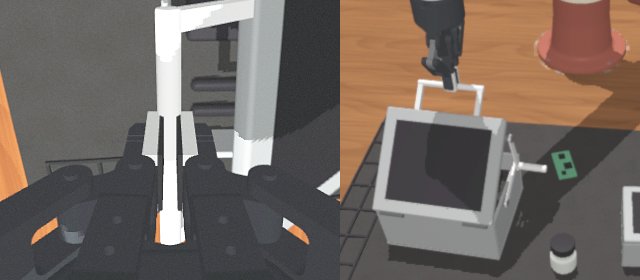

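Request:
{"name": "arm_command", "arguments": {"plan": [[[-0.008,0.006,0,0,0,0,0],[-0.0075,0.007,0,0,0,0,0],[-0.007,0.0075,0,0,0,0,0],[-0.0065,0.008,0,0,0,0,0]]]}}

```text
t: 10.43
tool_pos: [0.5063, -0.1623, 0.2317]
tool_rot: [1.255, 1.157, -1.272]
contact_force: [-3.7, -2.7, -5.1]
opening: 0.0051
```

```bash
python3 -c "
from h import *
arc(.032)"
```

```text
bar [-46.9756   1.3051 263.7329] r 0.21817581008420314 lid 0.8931502578559964 F [-3.6555 -2.7294 -5.1173] op 0.0050904192155446885 t 10.4333
pitch 0.16508347026515782
```

Request:
{"name": "arm_command", "arguments": {"plan": [[[-0.006,0.008,0,0,0,0,0],[-0.0055,0.0085,0,0,0,0,0],[-0.005,0.009,0,0,0,0,0],[-0.0045,0.009,0,0,0,0,0]]]}}

```text
t: 10.77
tool_pos: [0.543, -0.1654, 0.2559]
tool_rot: [1.255, 1.158, -1.277]
contact_force: [-0.8, -2.0, -5.1]
opening: 0.005
```

```bash
python3 -c "
from h import *
arc(.032)"
```

```text
bar [-10.0593   0.7781 287.8813] r 0.21952966319795694 lid 1.0949632982408166 F [-0.7638 -1.977  -5.147 ] op 0.004965342270498682 t 10.7667
pitch -0.014979807212808205
```

Request:
{"name": "arm_command", "arguments": {"plan": [[[-0.0025,0.009,0,0,0,0,0],[-0.0025,0.009,0,0,0,0,0],[-0.002,0.009,0,0,0,0,0],[-0.0015,0.008,0,0,0,0,0]]]}}

```text
t: 11.1
tool_pos: [0.5792, -0.1672, 0.2704]
tool_rot: [1.255, 1.163, -1.282]
contact_force: [-4.4, -3.0, -0.5]
opening: 0.0045
```

```bash
python3 -c "
from h import *
arc(.032)"
```

```text
bar [ 26.4376   1.4318 302.4241] r 0.22034871860053507 lid 1.2737922445233174 F [-4.4364 -3.0165 -0.4651] op 0.004512532798811472 t 11.1
pitch -0.3953761168141774
```

Request:
{"name": "arm_command", "arguments": {"plan": [[[-0.001,0.007,0,0,0,0,0],[-0.0005,0.006,0,0,0,0,0],[0,0.004,0,0,0,0,0],[0,0,0,0,0,0,0]]]}}

```text
t: 11.43
tool_pos: [0.5983, -0.1685, 0.2749]
tool_rot: [1.253, 1.166, -1.284]
contact_force: [-2.3, -1.6, -0.5]
opening: 0.0049
```

```bash
python3 -c "
from h import *
arc(.032)
A,im=snap('scene'); B,im2=snap('top')
for c,M in(('scene',A),('top',B)):
  for n in('lid_bar','stay_pin'):
    for d in mark_of(c,n)[:2]: print(c,n,d['conf'],1e3*RC.T@(w(M,d['at'])-CO))
"
```

```text
bar [ 45.6277   1.4836 306.8558] r 0.22040099320310688 lid 1.3631929947883659 F [-2.3412 -1.6355 -0.4824] op 0.004948211573033816 t 11.4333
pitch -0.5628477615379549
scene lid_bar 0.64 [-159.0557  158.9716   -0.8658]
scene lid_bar 0.61 [ 46.824   -4.0253 300.7107]
top lid_bar 0.19 [ 69.8152 208.4143  -4.9722]
top stay_pin 0.82 [ 31.6748 138.3476 149.7841]
```

Request:
{"name": "arm_command", "arguments": {"plan": [[[0,0.004,0,0,0,0,0],[0,0.004,0,0,0,0,0],[0,0,0,0,0,0,0]]]}}

```text
t: 11.98
tool_pos: [0.602, -0.1687, 0.2755]
tool_rot: [1.251, 1.173, -1.29]
contact_force: [-5.0, -1.3, 1.3]
opening: 0.0047
```

```bash
python3 -c "
from h import *
arc(.032)
B,im2=snap('top')
for d in mark_of('top','stay_pin')[:2]: print(d['conf'],1e3*RC.T@(w(B,d['at'])-CO))
"
```

```text
bar [ 49.633    1.5239 307.5114] r 0.22036796263932712 lid 1.3816087148387937 F [-4.9951 -1.3241  1.3048] op 0.004676553282213008 t 11.9833
pitch -1.0531430383492855
0.97 [ 36.9992 139.4688 145.7587]
```

Request:
{"name": "arm_command", "arguments": {"plan": [[[0,0,0,0,0,0,0.03],[0,0,0,0,0,0,0.03],[0,0,0,0,0,0,0.03],[-0.015,0,0,0,0,0,0.03],[-0.02,0,0,0,0,0,0.03],[-0.02,0,0,0,0,0,0.03],[-0.015,0,0,0,0,0,0.03],[0,0,0,0,0,0,0.03]]]}}

```text
t: 12.75
tool_pos: [0.6062, -0.1657, 0.3498]
tool_rot: [1.259, 1.168, -1.281]
contact_force: [0.8, 0.1, 1.4]
opening: 0.0299
```

```bash
python3 -c "
from h import *
st()
B,im2=snap('top')
for d in mark_of('top','stay_pin')[:2]: print(d['conf'],1e3*RC.T@(w(B,d['at'])-CO))
"
```

```text
t 12.75 pos [ 0.6062 -0.1657  0.3498] q [-0.3792  0.0203  1.411  -0.0122  1.7152 -0.2976] F [0.8005 0.1282 1.4454] op 0.02989793990343965
[[-0.0091  0.9965 -0.0832]
 [-0.0094 -0.0832 -0.9965]
 [-0.9999 -0.0083  0.0101]]
0.56 [ 37.6841 138.1588 148.7294]
```

Request:
{"name": "arm_command", "arguments": {"plan": [[[-0.005,-0.01,-0.01,0,0,0,0],[0,-0.012,-0.018,0,0,0,0],[0,-0.012,-0.018,0,0,0,0],[0,-0.012,-0.018,0,0,0,0],[0,-0.012,-0.018,0,0,0,0],[0,-0.012,-0.018,0,0,0,0],[0,-0.01,-0.015,0,0,0,0],[0,0,0,0,0,0,0],[0,0,0,0,0,7,0],[0,0,0,0,0,7,0],[0,0,0,0,0,7,0],[0,0,0,0,0,7,0],[0,0,0,0,0,5,0],[0,0,0,0,0,0,0]]], "squeeze": 30}}

```text
t: 14.02
tool_pos: [0.5316, -0.0401, 0.3253]
tool_rot: [1.46, 0.733, -0.858]
contact_force: [0.2, 0.4, -0.5]
opening: -0.0004
```

```bash
python3 -c "
from h import *
delta(cw([-.02,.148,.2]),rot(35))
B,im2=snap('top')
for d in mark_of('top','stay_pin')[:2]: print(d['conf'],1e3*RC.T@(w(B,d['at'])-CO))
"
```

```text
shift mm [111.57   -57.7075 -24.2391] turn deg [-0.6499  0.6765  3.1937] pos [ 0.5316 -0.0401  0.3253] case [-30.1431 124.3722 325.3172] F [ 0.1791  0.434  -0.4707] op -0.0003658179424721488 t 14.0167
```

Request:
{"name": "arm_command", "arguments": {"plan": [[[0.015,-0.012,-0.01,0,0,3,0],[0.025,-0.013,-0.01,0,0,0,0],[0.025,-0.013,-0.003,0,0,0,0],[0.025,-0.013,0,0,0,0,0],[0.01,-0.005,0,0,0,0,0],[0,0,0,0,0,0,0]]]}}

```text
t: 14.62
tool_pos: [0.5533, -0.0211, 0.2191]
tool_rot: [1.472, 0.686, -0.818]
contact_force: [-0.7, 0.1, -0.5]
opening: 0.0005
```

```bash
python3 -c "
from h import *
delta(cw([-.01,.148,.120]),rot(35))
B,im2=snap('top'); A,im=snap('scene')
for c,M in(('top',B),('scene',A)):
  for d in mark_of(c,'stay_pin')[:2]: print(c,d['conf'],1e3*RC.T@(w(M,d['at'])-CO))
cv2.imwrite('pics/p8.png',np.hstack([im[100:400,100:400],im2[120:420,250:550]])[:,:,::-1])
"
```

```text
shift mm [ 80.9859 -57.0376  -3.822 ] turn deg [-0.6186  0.9008 -0.0204] pos [ 0.5533 -0.0211  0.2191] case [ -9.8267 144.8364 219.0786] F [-0.7334  0.0555 -0.4523] op 0.0005051647697626304 t 14.6167
top 0.87 [ 35.511  137.2162 143.0585]
scene 0.86 [ 40.866  136.171  147.6962]
```

View pics/p8.png

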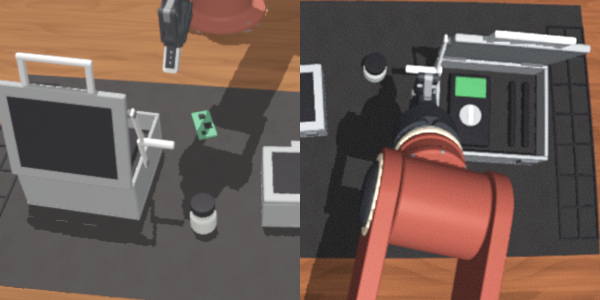

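Request:
{"name": "arm_command", "arguments": {"plan": [[[0.012,-0.013,-0.003,0,0,0,0],[0.018,-0.014,0,0,0,0,0],[0.018,-0.014,0,0,0,0,0],[0.018,-0.014,0,0,0,0,0],[0.01,-0.007,0,0,0,0,0],[0,0,0,0,0,0,0]]]}}

```text
t: 15.32
tool_pos: [0.5589, -0.0219, 0.1447]
tool_rot: [1.478, 0.653, -0.792]
contact_force: [-0.7, 0.2, -0.1]
opening: -0.0001
```

```bash
python3 -c "
from h import *
delta(cw([.033,.148,.12]),rot(35))"
```

```text
shift mm [42.0546 14.6502 -4.5169] turn deg [-0.5694  1.1943 -2.1755] pos [ 0.5589 -0.0219  0.1447] case [ -4.1663 144.5083 144.7   ] F [-0.6726  0.174  -0.1485] op -0.00011217907105507607 t 15.3167
```

Request:
{"name": "arm_command", "arguments": {"plan": [[[0.01,-0.007,-0.002,0,0,0,0],[0.012,-0.007,-0.002,0,0,0,0],[0,0,0,0,0,0,0]]]}}

```text
t: 15.57
tool_pos: [0.5658, -0.0196, 0.1267]
tool_rot: [1.48, 0.643, -0.784]
contact_force: [-0.0, -0.2, -1.7]
opening: 0.0001
```

```bash
python3 -c "
from h import *
delta(cw([.033,.148,.12]),rot(35))"
```

```text
shift mm [23.98   19.9286 -1.5036] turn deg [-0.5717  1.2898 -2.811 ] pos [ 0.5658 -0.0196  0.1267] case [  2.5302 147.23   126.7414] F [-0.0328 -0.1917 -1.6821] op 0.000127605560204773 t 15.5667
```

Request:
{"name": "arm_command", "arguments": {"plan": [[[0.004,0.005,0,0,0,0,0],[0.004,0.005,0,0,0,0,0],[0.004,0.005,0,0,0,0,0],[0.004,0.005,0,0,0,0,0]]]}}

```text
t: 15.9
tool_pos: [0.5972, -0.0232, 0.1359]
tool_rot: [1.482, 0.633, -0.776]
contact_force: [0.2, 0.7, 0.3]
opening: 0.0002
```

```bash
python3 -c "
from h import *
delta(cw([.045,.148,.12]),rot(35))"
```

```text
shift mm [19.1148 -1.4139 -2.6147] turn deg [-0.5485  1.3656 -3.4936] pos [ 0.5972 -0.0232  0.1359] case [ 34.1566 145.8345 135.8727] F [0.215  0.7046 0.3041] op 0.00021617773894574646 t 15.9
```

Request:
{"name": "arm_command", "arguments": {"plan": [[[0.01,-0.008,0,0,0,-2,0],[0.004,0,0,0,0,-1,0],[0.005,0.005,0,0,0,0,0],[0.005,0.005,0,0,0,0,0]]]}}

```text
t: 16.23
tool_pos: [0.6168, -0.0253, 0.1197]
tool_rot: [1.469, 0.676, -0.818]
contact_force: [-18.8, 1.3, 8.8]
opening: 0.0004
```

```bash
python3 -c "
from h import *
delta(cw([.045,.148,.12]),rot(35))
B,im2=snap('top')
for d in mark_of('top','stay_pin')[:2]: print(d['conf'],1e3*RC.T@(w(B,d['at'])-CO))"
```

```text
shift mm [-5.4531 -7.0218 -2.7068] turn deg [-0.5704  1.3352 -0.336 ] pos [ 0.6168 -0.0253  0.1197] case [ 53.8216 145.0974 119.6501] F [-18.7965   1.3497   8.7869] op 0.00041038507715978326 t 16.2333
0.62 [ 47.5488 140.0127 145.2122]
```

Request:
{"name": "arm_command", "arguments": {"plan": [[[0,0,0,0,0,0,0],[-0.005,-0.008,0,0,0,0,0],[-0.012,-0.015,0,0,0,0,0],[-0.015,-0.018,0,0,0,0,0],[-0.02,-0.01,0,0,0,0,0],[-0.03,0,0,0,0,0,0],[-0.03,0,0,0,0,0,0],[-0.03,0,0,0,0,0,0],[0,0,0,0,0,0,0],[0,0,0,0,0,0,0]]]}}

```text
t: 17.17
tool_pos: [0.4893, -0.0127, 0.2118]
tool_rot: [1.469, 0.672, -0.815]
contact_force: [-0.8, -0.1, -0.7]
opening: -0.0001
```

```bash
python3 -c "
from h import *
delta(cw([.045,.148,.12]),rot(35))
B,im2=snap('top'); A,im=snap('scene')
for c,M in(('top',B),('scene',A)):
  for n in('stay_pin','lid_bar','jar','board'):
    for d in mark_of(c,n)[:1]: p=w(M,d['at']);print(c,n,round(d['conf'],2),p,1e3*RC.T@(p-CO))
cv2.imwrite('pics/p9.png',np.hstack([cv2.resize(im[140:320,90:290],(500,450)),im2[120:420,250:550][:, :].repeat(1,0) if 0 else cv2.resize(im2[120:420,300:500],(300,450))])[:,:,::-1])
"
```

```text
shift mm [144.0214  43.5505  -3.1296] turn deg [-0.5198  1.3985 -0.5885] pos [ 0.4893 -0.0127  0.2118] case [-74.2559 148.7828 211.7933] F [-0.7685 -0.073  -0.7215] op -9.680755266402374e-05 t 17.1667
top stay_pin 0.77 [ 0.6103 -0.0307  0.1459] [ 47.6961 139.2307 145.8501]
top lid_bar 0.82 [ 0.5954 -0.1649  0.3055] [ 42.202    4.3894 305.497 ]
top jar 0.59 [ 0.6398  0.039  -0.0067] [ 72.2804 210.8706  -6.6691]
top board 0.66 [0.4078 0.0068 0.0036] [-156.9138  162.5874    3.6203]
scene stay_pin 0.91 [ 0.6131 -0.0351  0.1431] [ 50.7658 135.0399 143.0645]
scene lid_bar 0.75 [ 0.597  -0.1736  0.3007] [ 44.4215  -4.2395 300.6669]
scene jar 0.91 [ 0.6373  0.0386 -0.0005] [ 69.7679 210.2632  -0.4715]
scene board 0.82 [0.4067 0.0054 0.0006] [-157.8738  161.1075    0.5732]
```

View pics/p9.png

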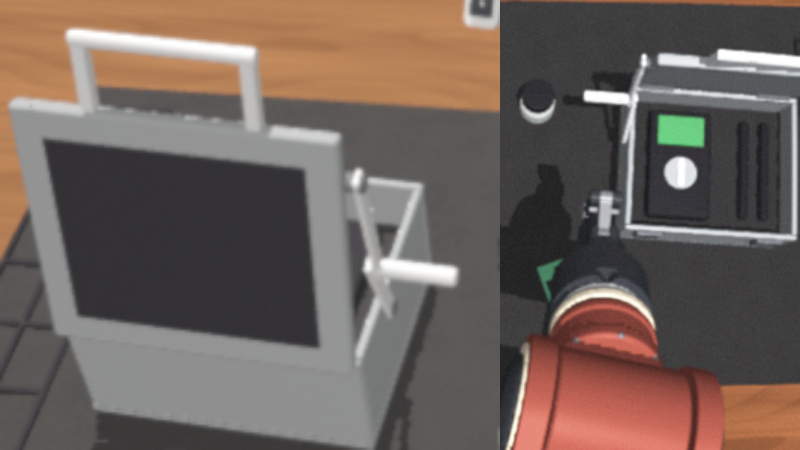

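```bash
python3 -c "
from h import *
finish_job()"
```

```text
the job is handed in; nothing more can be done
```

I opened the larger case and pushed its stay back against its stop, and by my last checks the lid stands open by itself. The job was handed in about 17 s into the 51 s allowed; no verdict was reported.

- **Raising the lid:** It took three grasps. The first closed above the bar. In the second the bar slipped out partway up and the lid fell shut. The third, deeper and firmer, raised the lid to about 1.38 rad.
- **Locking the stay:** I let go of the bar and pushed the pin along case +x with closed fingers. The push ended at about 19 N against the stop, well over the 3 to 6 N given for it. I then drew back until nothing was touching.

**Last checks:**
- **Pin:** One camera put it at x = 48 mm in the case frame, the other at 51 mm. Locked is 50 and straight is 43, and it did not move after I let go.
- **Lid:** The bar is at about (43, 0, 303) mm in the case frame, which fits the locked angle of about 1.36 rad.
- **Jar and board:** Both are within a few mm of where they began, apart from one top-view pair for the board that differs by 7 mm.
- **Smaller case:** I never went near it and it looked shut, though its lid angle was not measured.
- **Robot:** The measured force on the tool after drawing back was about 1 N, which is sensor noise.

The two cameras differ by 3 mm on the pin. I took it as locked because the push met the stop and the pin then stayed put, not from the position alone.

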